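# Tip the dud capacitor out of the red bench barrow

### The arm

A 6-joint arm with a two-finger parallel gripper is mounted at the origin on the work surface. World frame = base frame: x ahead of the robot, y to its left, z up, the work surface at z = 0. Lengths are in m, angles in degrees, forces in N, time in s.
With the tool pointing down it reaches from about 0.4 to 0.825 m from the base axis. Payload 7 kg.
Tool frame: the origin (TCP) lies between the finger pads; the fingertips stand 25 mm ahead of it and the grasp point (between the pads) lies 6 mm ahead of it; z points along the fingers, y is the line along which they close (so a half turn about z gives the same grasp; the last joint's range is limited). The gripper opens to 88 mm and grips with 3 to 60 N. Pads are 19 mm wide; open, the fingers measure 130 mm over their backs; the gripper's body (78 mm by 193 mm) begins 47 mm behind the grasp point.
Start: joints at [-59.926, 20.546, 0.682, 0, -70.136, -16.507], TCP at [0.158, -0.656, 0.218] pointing down, gripper open.
Joint ranges: [-176.03, 176.03], [-82.01, 121.73], [-58.28, 71.71], [-173.87, 95.51], [-174.79, -0.11], [-173.66, 173.66]. Speed limits (degrees/s): [136.94, 136.94, 172.46, 180, 180, 180].

### API

Orientations are given as [roll, pitch, yaw] about the fixed x, y, z axes, in that order (R = Rz(yaw) Ry(pitch) Rx(roll)).
In Python, from plant import status, optics, job gives the robot as it stands. The module is installed in compiled form; this text tells all that it offers.
- The arm moves only by the tool pendant, called after "Call:" as a command line: name --argument value ..., lists and objects as JSON in quotes. Schema: {"type":"object","properties":{"offsets":{"type":"object","properties":{"motion":{"type":"array","items":{"type":"array","items":{"type":"number"},"minItems":5,"maxItems":5},"minItems":1,"maxItems":8}},"additionalProperties":false,"required":["motion"]},"only":{"type":"string"},"quiet":{"type":"boolean"},"lines":{"type":"string"}},"required":["offsets"],"additionalProperties":false}. offsets is an object whose key "motion" holds a list of rows, 1 to 8 of them, each of 5 numbers: dx, dy, dz in shares of 0.4 m (1.0 is 0.4 m), then a turn about the tool's z in shares of 90 degrees (1.0 is 90 degrees), then the finger opening in m; each row is the pose to reach, as a shift and turn from the pose commanded when the call began, along the tool's axes at that moment; what a row does not reach only later rows make up. A row lasts 1/8 s, in which the tool goes at most 0.0625 m and 10.7 degrees, less where a joint would pass 70% of its speed; a pose out of reach is approached as far as the arm can. The fingers move at their own pace and stop on an object; the grip force is fixed at half the most. Time passes only in rows, so rows that do not move let the fingers close. The tool returns the time, the measured TCP pose, the force, the opening and the grip force at its end. only (a regular expression) keeps the lines of the reply that match it, lines (a string "A,B") keeps lines A to B, and quiet returns only ok. No shift or turn number may pass 1 either way. Input that does not fit is refused with a message, and nothing moves.
- status.get_obs(): the state, without advancing time (a new reading comes with each control period).
- optics.snapshot(name): name is "side" or "top"; returns a dict with "frame" (384x512x3 uint8, red, green, blue), "z_map" (384x512 float32, m along the optical axis (not along the pixel's ray), 0 where there is no reading), "fovy" (degrees; the focal length in pixels is half the picture's height over the tangent of half this angle, whatever the lens; pixels are square), "cx", "cy" (the principal point, pixels), "k1" (the pictures are not rectified: a ray, as slopes to the right and down, at radius r is drawn at 1 + k1 r^2 times it, then the intrinsics apply), "R" (3x3) and "t" (3): a world point X has camera coordinates R X + t. Camera axes: x right, y down, z forward; pixel columns grow to the right and rows downward; lengths in m; the calibration is good to about 2 mm. A picture is of the moment at which its call begins.
- job.close_job(): hands the job in; it is judged then, once.
The state is a dict: "clock": time; "joint_pos": joint angles; "qvel": joint speeds; "tau": joint torques, N m; "tool_pos": TCP position; "orientation": TCP orientation; "force": force on the tool from outside, world axes, zero at the start; "moment": the same for the moment, N m; "opening": finger opening in m; "gripper_force": force on a finger pad.
Only numpy, scipy, OpenCV 4.12 (cv2) and the standard library are available. Lean on these libraries where they do the work, as an engineer would, in place of code of your own. Each camera call takes 0.05 s, during which the arm holds its last target. There are 200 camera calls.

### The job

Take the red hand barrow by its handle bar and lift it, so that it tips steeply forward over its wheel and the dud capacitor rolls out into the grey tray in front of it. Then lower the barrow gently back onto its legs, without dropping it, and let go. Leave the green barrow with the good part alone.

Things in the scene. Friction and masses are not known exactly. Their poses are not given: they have to be found in the camera images.
- red_barrow: Red bench tip barrow, 0.6 kg. Origin on its wheel axle, 36 mm above the bench; x forward (handle to wheel to tray), z up, level at rest. The wheel is held in a fixed chock: the barrow only turns about the axle (y), 0 on its legs to 0.85 rad tipped, and falls back if let go. Tub 84 mm wide, 100 mm high, open in front; its floor rises 0.24 rad to the lip at rest; 0.5 to 0.75 rad of tip empties it.
- red_handle (a point): Middle of the red barrow's handle: a round black bar 14 mm thick along y, at (-215, 0, 45) mm in the barrow's frame (81 mm above the bench at rest); axes as the barrow's. 74 mm free between two 10 mm side arms that run forward and down; the tub begins 75 mm ahead of it. It takes about 3 N to lift; the bar can pivot between gripping fingers.
- green_barrow: The green hand barrow, the same in shape and frame as the red one, with a blue good capacitor in its tub and a grey tray of its own in front; it stands beside the red one, to its left or right, and is to be left alone.
- dud_capacitor: The dud capacitor: a black cylinder 35 mm across and 58 mm long, about 70 g, lying across the red barrow's tub against its rear wall. Origin at its middle, y along the cylinder.
- scrap_tray: The grey open tray fixed to the bench in front of the red barrow's wheel: 170 mm (x) by 150 mm (y), 40 mm high, walls 4 mm. Origin at the foot of the middle of its near wall, the side next to the wheel; x forwards like the barrow's, so the tray spans x 0 to 170 mm.
Mind the look-alikes: they are no part of the job. There is more than one size of the dud_capacitor; the one meant has the size given above.

How it is judged (in metres and radians):
On the way:
1. the red barrow is tipped forward over its wheel by more than 0.3 rad (angle between red_barrow's own z axis and vertical above 0.3 rad), for 0.2 s.
At the end, for the whole second after the job is handed in: The dud capacitor lies at rest in the grey tray (its middle within the tray's walls and less than 55 mm above its underside), the red barrow stands at rest back on its legs (within 0.06 rad), and the green barrow still stands on its legs (within 0.06 rad) (x of dud_capacitor in the frame of scrap_tray between 0.005 and 0.165 m and y of dud_capacitor in the frame of scrap_tray between -0.07 and 0.07 m and z of dud_capacitor in the frame of scrap_tray below 0.055 m and angle between each of red_barrow, green_barrow's own z axis and vertical below 0.06 rad and angular speed of red_barrow below 0.1 rad/s and linear speed of dud_capacitor below 0.05 m/s); the robot touches nothing.
It fails at once if the red barrow is dropped or flung (turns faster than 3 rad/s) (angular speed of red_barrow above 3 rad/s).
It fails at once if the green barrow is tipped by more than 0.15 rad (angle between green_barrow's own z axis and vertical above 0.15 rad).
It also fails if it takes over 40 s, if anything falls off the work surface, if the arm or the gripper's body presses on something with over 40 N, if the wrist force passes 120 N, or if a joint passes its speed limit or range.

## Working session

There is one attempt and no reset: what is moved stays moved. The work goes in short steps, Python scripts to look and compute and a tool call to move; the robot and the scene stay as the last step left them, time stands still between calls to the robot, and variables do not carry over. Pictures are saved under pics/ and viewed, at most 10 in all, crops included, and the job is handed in when it is done.

```bash
mkdir -p pics; cat > h.py <<'E'
import numpy as np, cv2
from plant import status, optics, job
def snap(n,f):
    s=optics.snapshot(n); cv2.imwrite('pics/'+f+'.png',cv2.cvtColor(s['frame'],cv2.COLOR_RGB2BGR)); np.savez('pics/'+f,**s); return s
def world(s,u,v,z=None):
    f=192/np.tan(np.radians(s['fovy'])/2); K=np.array([[f,0,s['cx']],[0,f,s['cy']],[0,0,1.]])
    p=cv2.undistortPoints(np.array([[[u,v]]],float),K,np.array([float(s['k1']),0,0,0]))[0,0]
    r=np.array([*p,1]); R=s['R'];t=s['t']
    if z is None: return R.T@(r*s['z_map'][int(round(v)),int(round(u))]-t)
    c=-R.T@t; d=R.T@r; return c+d*(z-c[2])/d[2]
E
python3 - <<'E'
from h import *
a=snap('side','s0');b=snap('top','t0')
o=status.get_obs();print(o['tool_pos'],o['orientation'],o['opening'])
cv2.imwrite('pics/t0b.png',cv2.resize(cv2.imread('pics/t0.png'),(800,600)))
E
```

```text
[ 0.15821908 -0.65573727  0.21684347] [ 1.79916087e+02 -8.74869096e-03 -1.66437201e+02] 0.08803082085797223
```

View pics/s0.png

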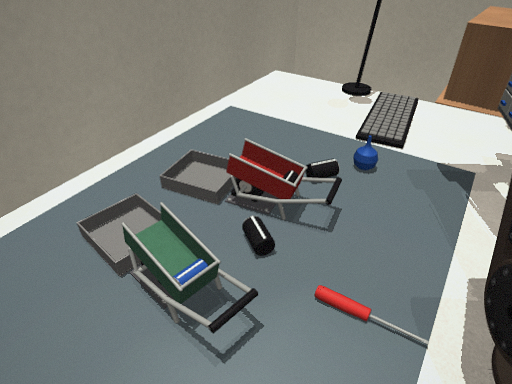

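View pics/t0b.png

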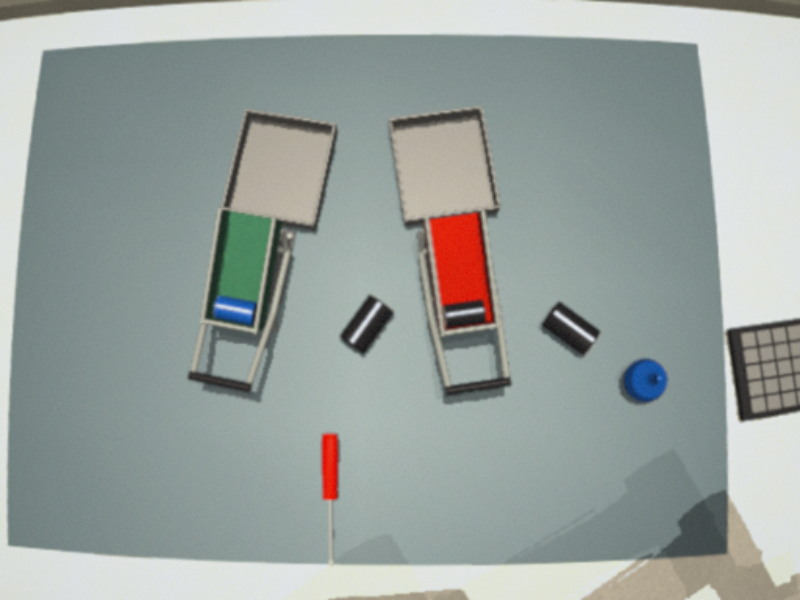

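The side view shows the red barrow behind and the green one in front. In the 800-px top view, the red handle bar runs from (446,390) to (510,381), the dud is at (465,314), and the red tray's near wall runs from (405,224) to (497,209). The green barrow is well to the left, and there are loose look-alike cylinders at (367,325) and (571,328).

```bash
python3 - <<'E'
from h import *
b=np.load('pics/t0.npz')
k=1/1.5625
for n,u,v,z in [('hL',446,390,.086),('hR',510,381,.086),('tnL',405,224,.04),('tnR',497,209,.04),('tfL',390,121,.04),('tfR',481,110,.04),('c1',367,325,.017),('c2',571,328,.017),('dud',465,314,None),('hmid',478,386,None)]:
    print(n,world(b,u*k,v*k,z).round(4))
im=cv2.imread('pics/t0.png')[215:265,265:345]; cv2.imwrite('pics/c.png',cv2.resize(im,(800,500),interpolation=cv2.INTER_CUBIC))
E
```

```text
hL [ 0.4716 -0.1296  0.086 ]
hR [ 0.484  -0.2212  0.086 ]
tnL [ 0.7252 -0.0717  0.04  ]
tnR [ 0.7491 -0.2132  0.04  ]
tfL [ 0.893  -0.0484  0.04  ]
tfR [ 0.912  -0.1925  0.04  ]
c1 [ 0.5727 -0.0136  0.017 ]
c2 [ 0.5675 -0.327   0.017 ]
dud [ 0.58   -0.1574  0.0899]
hmid [ 0.4771 -0.1752  0.0866]
```

View pics/c.png

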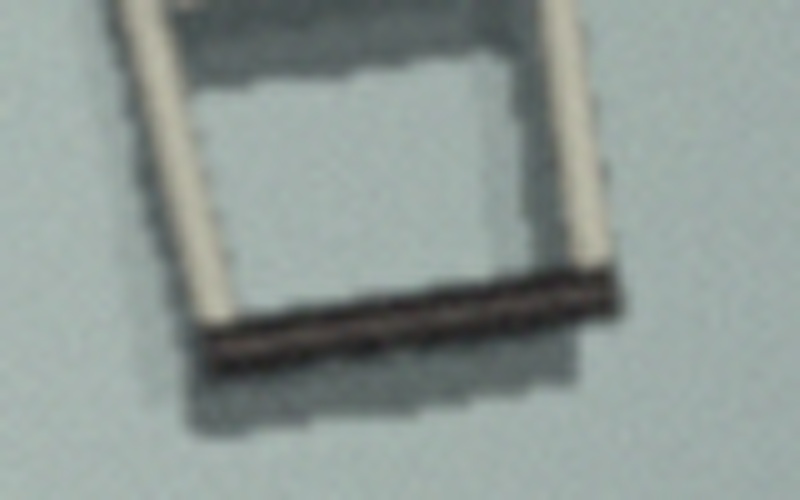

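The bar crop confirms its ends at about (208,348) and (618,293), so its middle is near (0.477, -0.175) and the barrow's yaw is about 7.8°. Next I check the tub rear-wall height for gripper-body clearance.

```bash
python3 - <<'E'
from h import *
b=np.load('pics/t0.npz')
k=1/1.5625
a=np.radians(7.8);Rb=np.array([[np.cos(a),np.sin(a),0],[-np.sin(a),np.cos(a),0],[0,0,1]])
h=np.array([.477,-.1755,.081])
P=np.array([Rb@(world(b,u,v)-h) for v in range(130,262) for u in range(262,332)])
for lo in range(-20,240,10):
    m=(P[:,0]*1e3>=lo)&(P[:,0]*1e3<lo+10)&(abs(P[:,1])<.06)
    q=P[m]; hi=q[:,2]>-.04
    print(lo,(q[:,2].max()*1e3).round(0) , (q[hi][:,1].min()*1e3).round(0),(q[hi][:,1].max()*1e3).round(0))
y=np.array([.1582,-.6557,.2168]);yaw=np.radians(-166.4)
t=np.array([h[0],h[1]]);d=t-y[:2]
print('tool dx,dy',d@[np.cos(yaw),np.sin(yaw)], d@[np.sin(yaw),-np.cos(yaw)])
E
```

```text
Traceback (most recent call last):
ValueError: zero-size array to reduction operation minimum which has no identity
```

```bash
python3 - <<'E'
from h import *
b=np.load('pics/t0.npz')
a=np.radians(7.8);Rb=np.array([[np.cos(a),np.sin(a),0],[-np.sin(a),np.cos(a),0],[0,0,1]])
h=np.array([.477,-.1755,.081])
P=np.array([Rb@(world(b,u,v)-h) for v in range(130,262) for u in range(262,332)])
for lo in range(-10,150,10):
    q=P[(P[:,0]*1e3>=lo)&(P[:,0]*1e3<lo+10)&(abs(P[:,1])<.06)&(P[:,2]>-.04)]
    if len(q): print(lo,np.percentile(q[:,2],95).round(3),q[:,1].min().round(3),q[:,1].max().round(3))
y=np.array([.1582,-.6557]);yaw=np.radians(-166.4)
d=h[:2]-y
print('tool dx,dy',d@[np.cos(yaw),np.sin(yaw)], d@[np.sin(yaw),-np.cos(yaw)])
E
```

```text
-10 0.01 -0.048 0.048
0 0.01 -0.046 0.048
10 0.004 -0.046 0.049
20 0.001 -0.047 0.05
30 -0.002 -0.049 0.051
40 -0.004 -0.048 0.051
50 -0.006 -0.05 0.052
60 -0.009 -0.049 0.053
70 0.021 -0.051 0.054
80 0.022 -0.051 0.054
90 0.023 -0.051 0.055
100 0.025 -0.053 0.056
110 0.027 -0.053 0.057
120 0.03 -0.053 0.057
130 0.032 -0.052 0.057
140 0.035 -0.052 0.057
tool dx,dy -0.42277640969630426 0.3917723668207122
```

Units first: shifts go in shares of 0.4 m and turns go in shares of 90 degrees. So -0.32 m / 0.4 = -0.8, 0.304 m / 0.4 = 0.76, -10.6 degrees / 90 = -0.1178.

Call:
pendant --offsets '{"motion":[[-0.1, 0.095, 0, -0.1178, 0.06], [-0.2, 0.19, 0, -0.2356, 0.06], [-0.3, 0.285, 0, -0.3533, 0.06], [-0.4, 0.38, 0, -0.4711, 0.06], [-0.5, 0.475, 0, -0.5889, 0.06], [-0.6, 0.57, 0, -0.7067, 0.06], [-0.7, 0.665, 0, -0.8244, 0.06], [-0.8, 0.76, 0, -0.9444, 0.06]]}'

```text
clock: 1.1
tool_pos: [0.3986, -0.2839, 0.2176]
orientation: [-180.0, 0.0, -81.1]
force: [1.2, -0.1, -0.6]
opening: 0.0598
gripper_force: 0.0
```

```bash
cat > d.py <<'E'
from h import *
from scipy.spatial.transform import Rotation as Ro
import sys
o=status.get_obs();R=Ro.from_euler('xyz',o['orientation'],degrees=True)
print(o['clock'],o['tool_pos'].round(4),o['orientation'],'d tool',R.inv().apply(np.array(eval(sys.argv[1]))-o['tool_pos']).round(4))
print(R.as_matrix().round(3),o['force'],o['opening'])
E
python3 d.py '[.477,-.1755,.087]'
```

```text
1.1 [ 0.3986 -0.2839  0.2176] [-1.79996020e+02  1.03218988e-03 -8.11355789e+01] d tool [-0.095  -0.0941  0.1306]
[[ 0.154 -0.988  0.   ]
 [-0.988 -0.154  0.   ]
 [-0.    -0.    -1.   ]] [ 1.22108402 -0.10142402 -0.56885132] 0.059812716451042636
```

To row units: -0.095 m / 0.4 = -0.2375, -0.094 m / 0.4 = -0.235.

Call:
pendant --offsets '{"motion":[[-0.08, -0.0775, 0.0125, 0, 0.06], [-0.16, -0.155, 0.05, 0, 0.06], [-0.2375, -0.235, 0.1, 0, 0.06], [-0.2375, -0.235, 0.175, 0, 0.06], [-0.2375, -0.235, 0.175, 0, 0.06]]}'

```text
clock: 1.72
tool_pos: [0.4752, -0.1771, 0.1455]
orientation: [179.7, 0.1, -81.5]
force: [0.5, -0.2, -0.3]
opening: 0.0601
gripper_force: 0.0
```

```bash
python3 d.py '[.477,-.1755,.087]'
python3 - <<'E'
from h import *
s=snap('side','s1');cv2.imwrite('pics/s1c.png',cv2.resize(s['frame'][110:240,200:390,::-1],(760,520),interpolation=cv2.INTER_CUBIC))
E
```

```text
1.725 [ 0.4752 -0.1771  0.1455] [ 1.79709261e+02  6.85437242e-02 -8.14519169e+01] d tool [-0.0012 -0.0023  0.0585]
[[ 0.149 -0.989 -0.005]
 [-0.989 -0.149  0.   ]
 [-0.001  0.005 -1.   ]] [ 0.51302072 -0.20871683 -0.2892002 ] 0.06014570543808864
```

View pics/s1c.png

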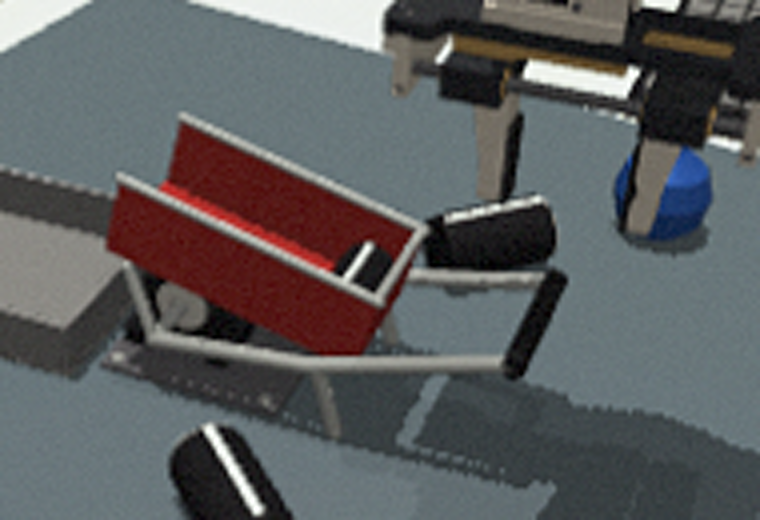

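The open fingers hang above the bar. Tips are at about (495,200) and (640,235), with the bar from (555,275) to (515,370). I'll check the alignment numerically before going down.

```bash
python3 - <<'E'
from h import *
s=np.load('pics/s1.npz')
f=192/np.tan(np.radians(s['fovy'])/2); K=np.array([[f,0,s['cx']],[0,f,s['cy']],[0,0,1.]])
def pr(X): return cv2.projectPoints(np.array([X],float),cv2.Rodrigues(s['R'])[0],s['t'],K,np.array([float(s['k1']),0,0,0]))[0].ravel()
for X in ([.477,-.1755,.081],[.4752,-.1771,.1455-.025],[.4752,-.1771,.081]): print(((pr(X)-[200,110])*4).round())
for u,v in((555,275),(515,370),(535,322)): print(world(s,u/4+200,v/4+110,.081).round(4),world(s,u/4+200,v/4+110).round(4))
E
```

```text
[543. 323.]
[557. 264.]
[547. 323.]
[ 0.4898 -0.2241  0.081 ] [ 0.4863 -0.2127  0.0889]
[ 0.4729 -0.128   0.081 ] [ 0.472  -0.125   0.0834]
[ 0.4812 -0.1743  0.081 ] [ 0.4774 -0.1625  0.0898]
```

To row units: 0.058 m / 0.4 = 0.145, -0.003 m / 0.4 = -0.0075.

Call:
pendant --offsets '{"motion":[[-0.0025, -0.0075, 0.05, 0, 0.06], [-0.0025, -0.0075, 0.1, 0, 0.06], [-0.0025, -0.0075, 0.145, 0, 0.06], [-0.0025, -0.0075, 0.145, 0, 0.06]]}'

```text
clock: 2.28
tool_pos: [0.4794, -0.1769, 0.0899]
orientation: [180.0, -0.0, -81.5]
force: [-0.2, -0.6, 0.8]
opening: 0.0603
gripper_force: 0.0
```

Call:
pendant --offsets '{"motion":[[0, 0, 0, 0, 0.02], [0, 0, 0, 0, 0.01], [0, 0, 0, 0, 0.01], [0, 0, 0, 0, 0.01], [0, 0, 0, 0, 0.01], [0, 0, 0, 0, 0.01], [0, 0, 0, 0, 0.01]]}'

```text
clock: 3.15
tool_pos: [0.4798, -0.1762, 0.0896]
orientation: [180.0, 0.0, -81.5]
force: [-0.4, 0.7, 0.1]
opening: 0.0103
gripper_force: 0.0
```

```bash
python3 d.py '[.477,-.1755,.087]'
```

```text
3.15 [ 0.4798 -0.1762  0.0896] [ 1.79993383e+02  1.34328872e-03 -8.14867084e+01] d tool [-0.0011  0.0026  0.0026]
[[ 0.148 -0.989 -0.   ]
 [-0.989 -0.148  0.   ]
 [-0.     0.    -1.   ]] [-0.35259982  0.70836049  0.13066491] 0.010278188959663998
```

The fingers closed to 10 mm with no force, so they missed the bar. I need another look.

```bash
python3 - <<'E'
from h import *
s=snap('side','s2');c1=cv2.resize(s['frame'][120:220,200:350,::-1],(780,520),interpolation=cv2.INTER_CUBIC)
cv2.imwrite('pics/s2c.png',c1)
E
```

```text
(no output)
```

View pics/s2c.png

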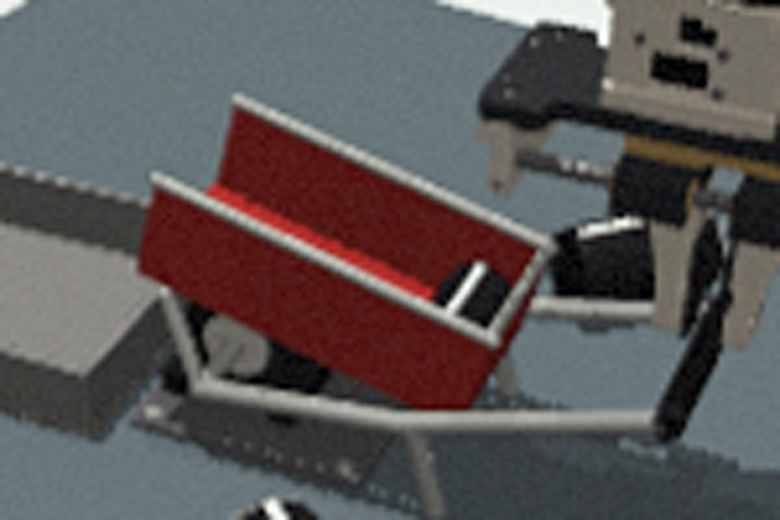

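```bash
python3 - <<'E'
from h import *
s=np.load('pics/s2.npz')
f=192/np.tan(np.radians(s['fovy'])/2); K=np.array([[f,0,s['cx']],[0,f,s['cy']],[0,0,1.]])
def pr(X): return ((cv2.projectPoints(np.array([X],float),cv2.Rodrigues(s['R'])[0],s['t'],K,np.array([float(s['k1']),0,0,0]))[0].ravel()-[200,120])*5.2).round()
o=np.array([.4798,-.1762,.0896]);y=np.array([.989,.148,0]);x=np.array([.148,-.989,0])
for n,p in dict(tipmid=o-[0,0,.025],tipfront=o-[0,0,.025]+.016*y,tipback=o-[0,0,.025]-.016*y,barmid=[.478,-.1755,.081],barL=np.array([.478,-.1755,.081])-.042*x,barR=np.array([.478,-.1755,.081])+.042*x).items(): print(n,pr(p))
for u,v in((665,420),(690,360),(720,280),(675,300),(740,310),(600,308),(640,418)): print(u,v,world(s,u/5.2+200,v/5.2+120).round(4))
E
```

```text
tipmid [695. 396.]
tipfront [660. 387.]
tipback [731. 405.]
barmid [703. 368.]
barL [678. 422.]
barR [727. 317.]
665 420 [ 0.4751 -0.127   0.0854]
690 360 [ 0.4816 -0.1667  0.089 ]
720 280 [ 0.5341 -0.3569  0.0044]
675 300 [ 0.4909 -0.1632  0.1185]
740 310 [ 0.4647 -0.1691  0.1198]
600 308 [ 0.5409 -0.2074  0.07  ]
640 418 [ 0.4853 -0.1255  0.0831]
```

```bash
python3 - <<'E'
from h import *
s=np.load('pics/s2.npz')
for u0 in (668,678,735,750):
  print(u0,[(int(v),*world(s,u0/5.2+200,v/5.2+120).round(3)) for v in range(250,372,10)])
o=status.get_obs();print(o['joint_pos'],o['force'])
E
```

```text
668 [(250, np.float64(0.498), np.float64(-0.165), np.float64(0.14)), (260, np.float64(0.497), np.float64(-0.164), np.float64(0.136)), (270, np.float64(0.496), np.float64(-0.163), np.float64(0.132)), (280, np.float64(0.495), np.float64(-0.164), np.float64(0.126)), (290, np.float64(0.495), np.float64(-0.166), np.float64(0.12)), (300, np.float64(0.494), np.float64(-0.165), np.float64(0.116)), (310, np.float64(0.493), np.float64(-0.163), np.float64(0.112)), (320, np.float64(0.493), np.float64(-0.164), np.float64(0.107)), (330, np.float64(0.54), np.float64(-0.303), np.float64(0.001)), (340, np.float64(0.535), np.float64(-0.291), np.float64(0.004)), (350, np.float64(0.533), np.float64(-0.288), np.float64(0.001)), (360, np.float64(0.528), np.float64(-0.276), np.float64(0.003)), (370, np.float64(0.525), np.float64(-0.269), np.float64(0.003))]
678 [(250, np.float64(0.493), np.float64(-0.164), np.float64(0.142)), (260, np.float64(0.493), np.float64(-0.165), np.float64(0.137)), (270, np.float64(0.491), np.float64(-0.163), np.float64(0.133)), (280, np.float64(0.493), np.float64(-0.17), np.float6
[... 1715 characters left out ...]
(0.463), np.float64(-0.171), np.float64(0.13)), (300, np.float64(0.461), np.float64(-0.169), np.float64(0.126)), (310, np.float64(0.46), np.float64(-0.168), np.float64(0.122)), (320, np.float64(0.46), np.float64(-0.169), np.float64(0.117)), (330, np.float64(0.459), np.float64(-0.169), np.float64(0.112)), (340, np.float64(0.501), np.float64(-0.316), np.float64(0.002)), (350, np.float64(0.497), np.float64(-0.307), np.float64(0.003)), (360, np.float64(0.494), np.float64(-0.3), np.float64(0.002)), (370, np.float64(0.491), np.float64(-0.291), np.float64(0.003))]
[ 1.86659207e+00  1.23794620e+01 -2.95613860e+01 -1.22433738e-03
 -4.80657362e+01  6.64297812e+00] [-0.18965348  0.00683229 -0.51325762]
```

```bash
python3 - <<'E'
from h import *
s=snap('top','t2');c1=cv2.resize(s['frame'][190:290,240:390,::-1],(780,520),interpolation=cv2.INTER_CUBIC)
cv2.imwrite('pics/t2c.png',c1)
E
```

```text
(no output)
```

View pics/t2c.png

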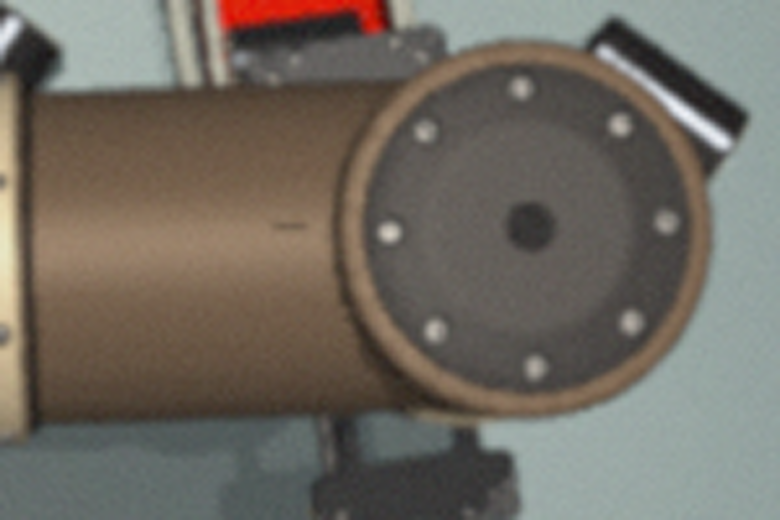

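The top view is mostly blocked by the arm. The side view with depth shows the fingertips end at z≈0.105, at crop rows 330–345. That is about 40 mm higher than the reported pose implies, so the gripper closed above the bar. x and y agree. I'll reopen, go down in part and re-measure.

To row units: 0.02 m / 0.4 = 0.05, 0.01 m / 0.4 = 0.025.

Call:
pendant --offsets '{"motion":[[0, 0, 0, 0, 0.06], [0, 0, 0, 0, 0.06], [0, 0, 0, 0, 0.06], [0, 0, 0, 0, 0.06], [0, 0, 0.025, 0, 0.06], [0, 0, 0.05, 0, 0.06], [0, 0, 0.05, 0, 0.06]]}'

```text
clock: 4.12
tool_pos: [0.4788, -0.1763, 0.0684]
orientation: [179.9, 0.0, -81.5]
force: [0.2, -0.5, 0.1]
opening: 0.0598
gripper_force: 0.0
```

```bash
python3 - <<'E'
from h import *
s=snap('side','s3');c1=cv2.resize(s['frame'][120:220,200:350,::-1],(780,520),interpolation=cv2.INTER_CUBIC)
cv2.imwrite('pics/s3c.png',c1)
s2=np.load('pics/s2.npz')
for u,v in ((655,200),(670,200),(700,95),(560,110),(540,125)): print(world(s2,u/5.2+200,v/5.2+120).round(3))
E
```

```text
[ 0.495 -0.134  0.181]
[ 0.489 -0.135  0.182]
[ 0.49  -0.153  0.219]
[ 0.541 -0.141  0.203]
[ 0.563 -0.171  0.176]
```

View pics/s3c.png

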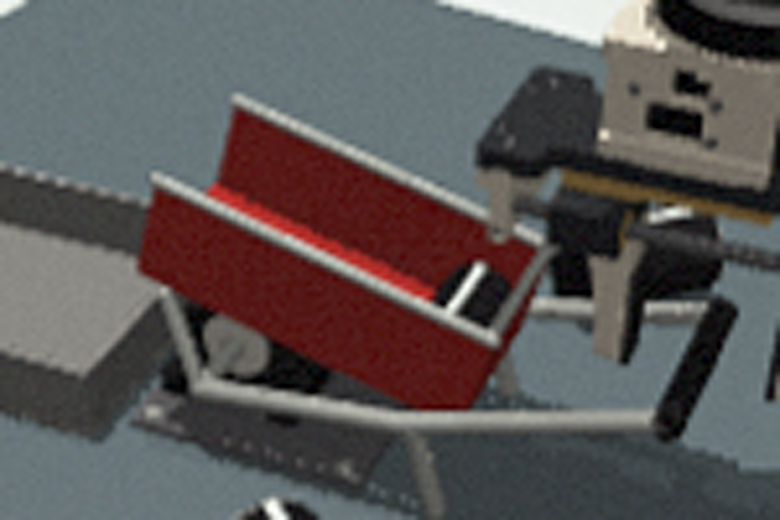

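The front finger tip is now at (610,358) with the bar from (720,305) to (665,430), so the tips are just at bar-top height. The body lug at (500,235) is close to the tub, so I check clearance first.

```bash
python3 - <<'E'
from h import *
s=np.load('pics/s3.npz')
for u,v in ((494,220),(494,230),(498,236),(610,335),(610,345),(610,352),(772,380),(772,390),(772,395),(545,255),(520,290),(498,335)): print(u,v,world(s,u/5.2+200,v/5.2+120).round(3))
E
```

```text
494 220 [ 0.559 -0.125  0.154]
494 230 [ 0.559 -0.127  0.149]
498 236 [ 0.557 -0.126  0.147]
610 335 [ 0.516 -0.16   0.093]
610 345 [ 0.516 -0.16   0.088]
610 352 [ 0.516 -0.162  0.082]
772 380 [ 0.447 -0.173  0.089]
772 390 [ 0.446 -0.173  0.084]
772 395 [ 0.446 -0.172  0.081]
545 255 [ 0.612 -0.301  0.023]
520 290 [ 0.559 -0.158  0.101]
498 335 [ 0.562 -0.145  0.084]
```

To row units: 0.017 m / 0.4 = 0.0425, 0.008 m / 0.4 = 0.02.

Call:
pendant --offsets '{"motion":[[0, 0, 0.02, 0, 0.06], [0, 0, 0.0425, 0, 0.06], [0, 0, 0.0425, 0, 0.06]]}'

```text
clock: 4.55
tool_pos: [0.4791, -0.1762, 0.0517]
orientation: [179.9, 0.0, -81.5]
force: [-0.0, 0.4, -0.4]
opening: 0.0601
gripper_force: 0.0
```

Call:
pendant --offsets '{"motion":[[0, 0, 0, 0, 0.02], [0, 0, 0, 0, 0.005], [0, 0, 0, 0, 0.005], [0, 0, 0, 0, 0.005], [0, 0, 0, 0, 0.005], [0, 0, 0, 0, 0.005], [0, 0, 0, 0, 0.005], [0, 0, 0, 0, 0.005]]}'

```text
clock: 5.55
tool_pos: [0.4806, -0.1762, 0.0528]
orientation: [-179.9, -0.0, -81.5]
force: [4.8, 0.7, -4.0]
opening: 0.0129
gripper_force: 30.0
```

```bash
python3 d.py '[.477,-.1755,.087]'
```

```text
5.55 [ 0.4806 -0.1762  0.0528] [-1.79925426e+02 -1.06879683e-02 -8.14767329e+01] d tool [-0.0012  0.0034 -0.0342]
[[ 0.148 -0.989  0.001]
 [-0.989 -0.148  0.   ]
 [ 0.    -0.001 -1.   ]] [ 4.82391412  0.73790428 -3.95407614] 0.012859680276396859
```

Gripped at 30 N. Now I lift along the axle arc.

To row units: -0.0802 m / 0.4 = -0.2005, -0.071 m / 0.4 = -0.1775.

Call:
pendant --offsets '{"motion":[[0, -0.0063, -0.0268, 0, 0.005], [0, -0.014, -0.053, 0, 0.005], [0, -0.0228, -0.079, 0, 0.005], [0, -0.033, -0.1045, 0, 0.005], [0, -0.0445, -0.1295, 0, 0.005], [0, -0.0573, -0.1538, 0, 0.005], [0, -0.071, -0.1775, 0, 0.005], [0, -0.0863, -0.2005, 0, 0.005]]}'

```text
clock: 6.55
tool_pos: [0.5132, -0.1713, 0.133]
orientation: [179.9, 0.0, -81.5]
force: [2.2, -2.9, -5.8]
opening: 0.0133
gripper_force: 30.0
```

```bash
python3 - <<'E'
from h import *
s=snap('side','s4');cv2.imwrite('pics/s4c.png',s['frame'][70:270,150:400,::-1].repeat(2,0).repeat(2,1))
E
```

```text
(no output)
```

View pics/s4c.png

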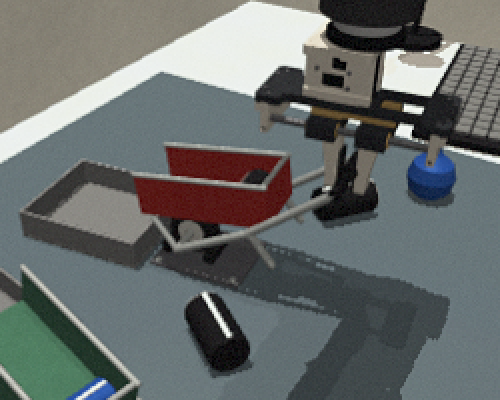

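The barrow is tipped with legs off the bench and the dud still at the rear of the tub, near (255,178). I keep going to 0.75 rad.

To row units: -0.0542 m / 0.4 = -0.1355, -0.0539 m / 0.4 = -0.1348.

Call:
pendant --offsets '{"motion":[[0, -0.0163, -0.022, 0, 0.005], [0, -0.0335, -0.0435, 0, 0.005], [0, -0.0518, -0.064, 0, 0.005], [0, -0.071, -0.0833, 0, 0.005], [0, -0.0913, -0.1018, 0, 0.005], [0, -0.1128, -0.1193, 0, 0.005], [0, -0.1348, -0.1355, 0, 0.005], [0, -0.1348, -0.1355, 0, 0.005]]}'

```text
clock: 7.6
tool_pos: [0.5661, -0.1637, 0.1895]
orientation: [179.9, -0.1, -81.5]
force: [-11.7, -1.4, 12.5]
opening: 0.0131
gripper_force: 30.0
```

Call:
pendant --offsets '{"motion":[[0, 0, 0, 0, 0.005], [0, 0, 0, 0, 0.005], [0, 0, 0, 0, 0.005], [0, 0, 0, 0, 0.005], [0, 0, 0, 0, 0.005], [0, 0, 0, 0, 0.005]]}'

```text
clock: 8.35
tool_pos: [0.5657, -0.1638, 0.1892]
orientation: [179.9, -0.0, -81.5]
force: [-11.2, -0.4, 11.7]
opening: 0.013
gripper_force: 30.0
```

```bash
python3 - <<'E'
from h import *
s=snap('side','s5');cv2.imwrite('pics/s5c.png',s['frame'][70:270,150:400,::-1].repeat(2,0).repeat(2,1))
E
```

```text
(no output)
```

View pics/s5c.png

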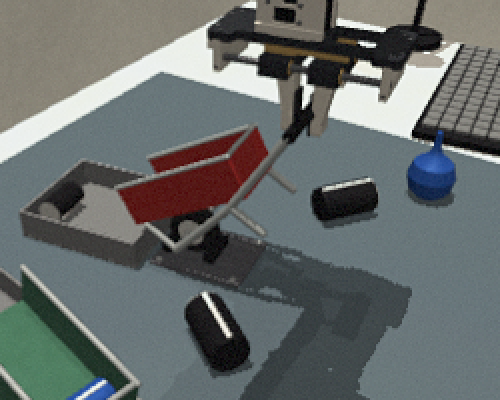

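The dud lies in the tray at (60,198) by the far wall, and the barrow is at about 0.75 rad. Now I lower it back along the same arc.

To row units: 0.0542 m / 0.4 = 0.1355, 0.0539 m / 0.4 = 0.1348.

Call:
pendant --offsets '{"motion":[[0, 0.022, 0.0163, 0, 0.005], [0, 0.0435, 0.0338, 0, 0.005], [0, 0.0638, 0.0523, 0, 0.005], [0, 0.083, 0.0715, 0, 0.005], [0, 0.1013, 0.092, 0, 0.005], [0, 0.1185, 0.1135, 0, 0.005], [0, 0.1348, 0.1355, 0, 0.005]]}'

```text
clock: 9.28
tool_pos: [0.5138, -0.1714, 0.1334]
orientation: [-180.0, -0.0, -81.5]
force: [-2.5, -2.6, 2.9]
opening: 0.0137
gripper_force: 30.0
```

Call:
pendant --offsets '{"motion":[[0, 0.0153, 0.023, 0, 0.005], [0, 0.029, 0.0468, 0, 0.005], [0, 0.0418, 0.071, 0, 0.005], [0, 0.0533, 0.096, 0, 0.005], [0, 0.0635, 0.1215, 0, 0.005], [0, 0.0723, 0.1475, 0, 0.005], [0, 0.08, 0.1738, 0, 0.005], [0, 0.0863, 0.2005, 0, 0.005]]}'

```text
clock: 10.28
tool_pos: [0.4806, -0.1761, 0.0526]
orientation: [-179.9, -0.0, -81.5]
force: [-6.8, 4.6, 47.6]
opening: 0.0126
gripper_force: 30.0
```

Call:
pendant --offsets '{"motion":[[0, 0, 0, 0, 0.005], [0, 0, 0, 0, 0.005]]}'

```text
clock: 10.52
tool_pos: [0.4806, -0.1762, 0.0525]
orientation: [-179.9, -0.0, -81.5]
force: [5.0, -3.2, -3.1]
opening: 0.0132
gripper_force: 30.0
```

Call:
pendant --offsets '{"motion":[[0, 0, 0, 0, 0.02], [0, 0, 0, 0, 0.04], [0, 0, 0, 0, 0.06], [0, 0, 0, 0, 0.06], [0, 0, 0, 0, 0.06]]}'

```text
clock: 11.15
tool_pos: [0.4797, -0.1762, 0.0526]
orientation: [180.0, 0.0, -81.5]
force: [0.1, -0.1, -0.7]
opening: 0.0546
gripper_force: 0.0
```

Call:
pendant --offsets '{"motion":[[0, 0, -0.05, 0, 0.06], [0, 0, -0.1, 0, 0.06], [0, 0, -0.175, 0, 0.06], [0, 0, -0.275, 0, 0.06], [0, 0, -0.375, 0, 0.06], [0, 0, -0.375, 0, 0.06], [0, 0, -0.375, 0, 0.06], [0, 0, -0.375, 0, 0.06]]}'

```text
clock: 12.15
tool_pos: [0.479, -0.1762, 0.2015]
orientation: [179.9, 0.0, -81.5]
force: [-0.7, -0.1, 0.5]
opening: 0.0598
gripper_force: 0.0
```

```bash
python3 - <<'E'
from h import *
s=snap('side','s6');cv2.imwrite('pics/s6c.png',s['frame'][70:370,50:400,::-1].repeat(2,0).repeat(2,1))
E
```

```text
(no output)
```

View pics/s6c.png

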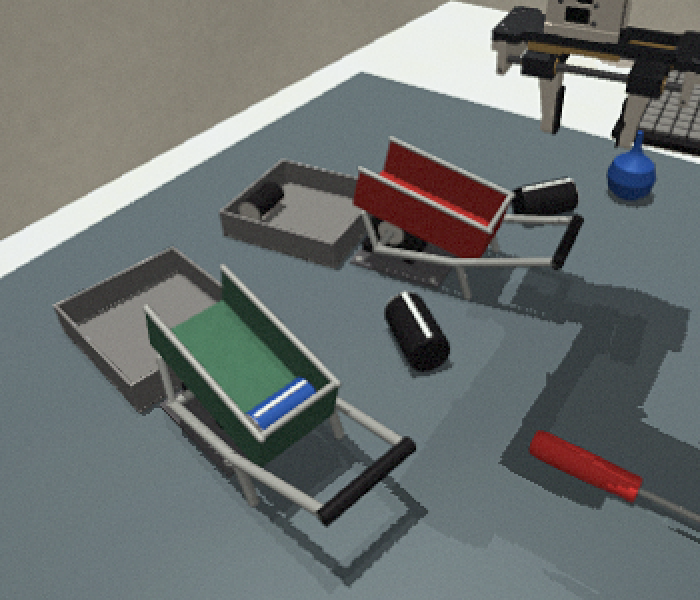

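The red barrow is back on its legs and empty. The dud rests in its tray at (262,198), the green barrow is untouched and the gripper is clear.

```bash
python3 -c "
from plant import job
print(job.close_job())"
```

```text
the job is handed in; nothing more can be done
None
```

The dud capacitor is in the grey tray, the red barrow is back on its legs and released, the green barrow was not touched, and the job is handed in at about 12 s; no verdict was shown.

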